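# Close the descaler tin and take off its outer cap

### The job

The descaler tin's two-part lid stands on the worktop with the white outer cap resting on the inner lid. Carry both together by the inner lid's black knob, turn them so that the red lug faces the red mark on the tin, lower them gently until the inner lid is fully home with the lug in the rim's notch, and let go of the knob. Then take the white cap by its rim and lift it off alone, leaving the inner lid fully seated, and finish while still holding the cap level in the gripper, about 10 cm above where it sat; do not put it down, and leave the other things alone.

Things in the scene. Friction and masses are not known exactly. Their poses are not given: they have to be found in the camera images.
- tin: Open round blue tin with a steel rim, 54 mm diameter, 60 mm tall, 3 mm wall (mouth 48 mm diameter); it is fixed to the worktop. Origin: centre of its underside, z up. In the rim on its -x side is a notch 14 mm wide and 9 mm deep, right through the wall; a red upright rib on the outside below it, 8 mm wide, standing out 4 mm, marks it.
- tin_notch (a point): Point in the tin's notch, 25.5 mm from the tin's axis along the tin's -x and 53 mm above its underside: where lid_lug lies when the inner lid is home.
- inner_lid: Loose grey metal inner lid, 0.12 kg, standing on its plug. Origin: centre of the plug's underside, z up. Plug 44 mm diameter (36 mm at the bottom), 12 mm deep; above it a 52 mm flange, z = 12 to 20 mm, that rests on the tin's rim: the origin is then 48 mm above the tin's underside. It carries the black knob on top (lid_knob) and the red lug on its -x side (lid_lug).
- lid_lug (a point): Middle of the underside of the red lug where it crosses the tin's wall: 25.5 mm from the lid's axis along its -x, 5 mm above its underside. The lug is 8 mm wide (y), 6 mm high, ends 38 mm from the axis, and is seen just below the cap's edge; it must drop into the tin's notch (3 mm play each side).
- lid_knob (a point): On the axis of the black bar knob, 34 mm above the inner lid's underside: middle of the 20 mm that stand out above the cap (24 to 44 mm). The knob is 16 mm long along the lid's x and 12 mm thick along its y.
- outer_cap: Loose white round cap, 0.05 kg, 60 mm diameter, 12 mm tall, with a 25 mm hole through which the knob stands. Origin: centre of its lower edge, z up. It only rests on the inner lid, 2 mm side play, lower edge 12 mm above the lid's underside. Lid home: its lower edge is level with the tin's rim and overhangs the tin 3 mm all round; grip its rim across the diameter, clear of the lug.
- dosing_cup: Bystander: small clear-grey dosing cup, 63 mm diameter, 49 mm tall; origin under its centre.
- dropper: Bystander: brown dropper bottle, 33 mm diameter, 102 mm tall, on the right half of the worktop (a like one by the iron is fixed); origin under its centre.
- soap_bar: Bystander: pink bar of soap, 48 x 75 x 20 mm; origin under its centre.
- thread_spool: Bystander: blue reel of thread, 24 mm diameter, 31 mm tall; origin under its centre.
Mind the look-alikes: they are no part of the job. There is more than one size of the outer_cap; the one meant has the size given above.

How it is judged (in metres and radians):
On the way:
1. the inner lid is home in the tin, its lug in the notch, the cap still resting on it, and the knob let go (z of inner_lid in the frame of tin between 0.046 and 0.05 m and angle between inner_lid's own z axis and vertical below 0.06 rad and distance between lid_lug and tin_notch below 0.005 m and z of outer_cap in the frame of inner_lid below 0.0145 m and horizontal distance between outer_cap and inner_lid below 0.005 m and contact force between the fingers and inner_lid below 0.3 N), for 0.2 s.
At the end, for the whole second after the job is handed in: Inner lid home: origin 48 +-2 mm above the tin's underside, tilt under 0.06 rad, lug within 5 mm of its place, not touched by robot or cap. Cap gripped by the fingers, at rest, level within 0.25 rad, lower edge at least 70 mm above the tin's rim (z of inner_lid in the frame of tin between 0.046 and 0.05 m and angle between inner_lid's own z axis and vertical below 0.06 rad and distance between lid_lug and tin_notch below 0.005 m and z of outer_cap in the frame of tin above 0.13 m and angle between outer_cap's own z axis and vertical below 0.25 rad and linear speed of outer_cap below 0.03 m/s and contact force between the fingers and outer_cap above 1 N and contact force between inner_lid and outer_cap below 0.05 N and contact force between each of the arm, the fingers and inner_lid below 0.3 N); the arm keeps its last pose, push and grip.
It fails at once if the cap is taken off the inner lid while the inner lid is not home in the tin, or the inner lid comes out of its seat as the cap is lifted (distance between outer_cap and inner_lid above 0.025 m and not (z of inner_lid in the frame of tin between 0.046 and 0.05 m and angle between inner_lid's own z axis and vertical below 0.06 rad and distance between lid_lug and tin_notch below 0.005 m)).
It fails at once if the lid is slammed or forced on the tin (more than 45 N) (contact force between inner_lid and tin above 45 N).
It fails at once if a bystander is pushed more than 3 cm or knocked over (distance of any of dosing_cup, dropper, soap_bar, thread_spool from where it was at the start of the episode above 0.03 m or angle between any of dosing_cup, dropper, thread_spool's own z axis and vertical above 0.5 rad).
It also fails if it takes over 51 s, if anything falls off the work surface, if the arm or the gripper's body presses on something with over 40 N, if the wrist force passes 120 N, or if a joint passes its speed limit or range.

### The arm

A 6-joint arm with a two-finger parallel gripper is mounted at the origin on a cart in front of the work surface, level with it; the furniture and walls round the work are solid. World frame = base frame: x ahead of the robot, y to its left, z up, the work surface at z = 0. Lengths are in mm, angles in degrees, forces in N, time in s.
With the tool pointing down it reaches from about 350 to 850 mm from the base axis. Payload 8.1 kg.
Tool frame: the origin (TCP) lies between the finger pads; the fingertips stand 17 mm ahead of it and the grasp point (between the pads) lies 2 mm behind it; z points along the fingers, y is the line along which they close (so a half turn about z gives the same grasp; the last joint's range is limited). The gripper opens to 85 mm and grips with 20 to 120 N. Pads are 22 mm wide; open, the fingers measure 114 mm over their backs; the gripper's body (76 mm by 85 mm) begins 54 mm behind the grasp point. The pads swing forward as they close: fully open they stand 13 mm farther back than shut.
Start: joints at [68.732, 7.471, 85.268, -0, 87.261, -4.893], TCP at [169.133, 575.673, 248.292] pointing down, gripper open.
Joint ranges: [-169.43, 169.43], [-51.17, 129.36], [1.28, 143.12], [-76.62, 256.62], [0, 156.53], [-152.29, 152.29]. Speed limits (degrees/s): [136.94, 136.94, 159.86, 180, 180, 180].

### API

Orientations are given as [roll, pitch, yaw] about the fixed x, y, z axes, in that order (R = Rz(yaw) Ry(pitch) Rx(roll)).
In Python, from bench import sense, snapshot, hand_in, trace, place_of gives the robot as it stands.
- The arm moves only by the shell command python3 -m handwheel 'ROWS' [FORCE]. ROWS is JSON, a list of rows, each a list of 7 numbers: the opening, from -1 (shut) to 1 (fully open), then the shift along the tool's x, y, z in cm, then the turn, a rotation vector about the tool's x, y, z in rad. A call has 1 to 12 rows; each row shifts and turns the commanded pose from where the row before left it, along the tool's axes as they then stand; what a row does not reach is not made up. A row lasts 1/12 s, in which the tool goes at most 41.7 mm and 7.16 degrees, less where a joint would pass 70% of its speed; a pose out of reach is approached as far as the arm can. A call with a gripper value outside its range is refused whole. The fingers move at their own pace and stop on an object; FORCE is the grip in N (left out, the last holds). Time passes only in rows, so rows that do not move let the fingers close. It gives the time, the measured TCP pose, the force, the opening and the grip force at its end, in the units of the state.
- sense(): the state, without advancing time (a new reading comes with each control period).
- snapshot(name): name is "scene" or "side" or "wrist"; returns a dict with "image" (400x640x3 uint8, red, green, blue), "intrinsics" (3x3 intrinsics, pixels), "R" (3x3) and "t" (3): a world point X has camera coordinates R X + t. Camera axes: x right, y down, z forward; pixel columns grow to the right and rows downward; lengths in mm; the calibration is good to about 2 mm. A picture is of the moment at which its call begins. There is no depth.
- hand_in(): hands the job in; it is judged then, once.
Trained networks look in a picture, given as the dict that the camera call returned (one of the last four; its "shot" number tells which), for a name from the list of things; names that differ only in an ending like _2 or _b are one class to them, and where a whole thing is asked for, a point or a joint stands for the part that bears it (a point fixed in the world has none). Each returns a list of dicts, best first, with "conf" (0 to 1); they miss things now and then, are a little off and sometimes report something else, mostly with a low value. They report only what shows in the picture. A call takes as long as a camera call. They do not tell look-alikes from the thing itself.
- trace(picture, query): "pixels" (400x640 bool, what is visible of it).
- place_of(picture, query): "location" ([x, y, z] in mm, in world coordinates, good to about 4 mm: a listed point, or the origin of a listed thing).
The state is a dict: "time": time; "joint_pos": joint angles; "qd": joint speeds; "joint_efforts": joint torques, N m; "tool_pos": TCP position; "tcp_rot": TCP orientation; "ft_force": force on the tool from outside, world axes, zero at the start; "wrist_torque": the same for the moment, N m; "finger_gap": finger opening in mm; "grip_force": force on a finger pad.
Only numpy, scipy, OpenCV 4.12 (cv2) and the standard library are available. Lean on these libraries where they do the work, as an engineer would, in place of code of your own. Each camera call takes 0.05 s, during which the arm holds its last target. There are 200 camera calls.

## Working session

There is one attempt and no reset: what is moved stays moved. The work goes in short steps, Python scripts to look and compute and a shell command to move; the robot and the scene stay as the last step left them, time stands still between calls to the robot, and variables do not carry over. Pictures are saved under pics/ and viewed, at most 12 in all, crops included, and the job is handed in when it is done.

```bash
mkdir -p pics; cat > h.py <<'E'
import numpy as np, cv2
from bench import sense, snapshot, trace, place_of
from scipy.spatial.transform import Rotation as Ro
def save(p,n): cv2.imwrite('pics/'+n+'.png',p['image'][:,:,::-1])
def proj(p,X):
    c=np.array(p['R'])@np.array(X,float)+np.array(p['t']); u=np.array(p['intrinsics'])@c; return u[:2]/u[2]
def back(p,uv,z):
    R=np.array(p['R']);t=np.array(p['t']);K=np.array(p['intrinsics'])
    d=R.T@np.linalg.solve(K,[uv[0],uv[1],1]);c=-R.T@t
    return c+d*(z-c[2])/d[2]
E
python3 - <<'E'
from h import *
for n in ('scene','side'):
    p=snapshot(n);save(p,n+'0')
    for q in ('tin','inner_lid','lid_lug','lid_knob','outer_cap','tin_notch','dropper','dosing_cup','soap_bar','thread_spool'):
        try:
            for r in place_of(p,q)[:3]: print(n,q,round(r['conf'],2),np.round(r['location']),np.round(proj(p,r['location'])))
        except Exception as e: print(q,e)
s=sense();print(s['tool_pos'],s['tcp_rot'],s['time'],s['finger_gap'])
E
```

```text
scene tin 0.74 [ 519. -246.    3.] [386. 275.]
scene tin 0.72 [548. 126.   2.] [282. 212.]
scene inner_lid 0.43 [ 517. -244.    1.] [385. 276.]
scene lid_lug 0.4 [ 501. -264.    4.] [389. 283.]
scene outer_cap 0.83 [ 588. -118.   -0.] [357. 239.]
scene outer_cap 0.55 [ 519. -246.   14.] [387. 273.]
scene outer_cap 0.44 [ 625. -253.    1.] [406. 251.]
scene tin_notch 0.7 [518. 128.  58.] [274. 204.]
scene dropper 0.73 [ 712. -221.    0.] [408. 228.]
scene dosing_cup 0.57 [740. -37.   4.] [359. 198.]
scene soap_bar 0.63 [530. 302.   0.] [236. 193.]
scene thread_spool 0.53 [ 671. -347.   -2.] [444. 257.]
side tin 0.84 [544. 125.   2.] [282. 208.]
side tin 0.57 [ 669. -344.   -2.] [431. 294.]
side tin 0.48 [ 519. -243.   31.] [349. 281.]
side inner_lid 0.45 [ 523. -240.    7.] [349. 287.]
side lid_lug 0.74 [517. 134.  51.] [271. 194.]
side lid_lug 0.55 [ 502. -259.    2.] [346. 298.]
side lid_knob 0.68 [ 520. -243.   32.] [349. 280.]
side outer_cap 0.93 [ 522. -247.   12.] [351. 288.]
side outer_cap 0.88 [ 588. -119.   -2.] [342. 250.]
side outer_cap 0.48 [ 620. -251.    1.] [386. 276.]
side tin_notch 0.87 [516. 133.  50.] [271. 195.]
side dropper 0.96 [ 712. -221.   -4.] [407. 257.]
side dosing_cup 0.77 [745. -41.   2.] [372. 215.]
side soap_bar 0.49 [531. 306.  -0.] [253. 183.]
side soap_bar 0.32 [738. -40.  -1.] [370. 216.]
side thread_spool 0.56 [ 670. -344.    3.] [432. 293.]
[169.13576603 575.66013372 248.29329835] [-1.79999131e+02  3.23122583e-04  1.63623880e+02] 1.1 85.43407344716873
```

View pics/scene0.png

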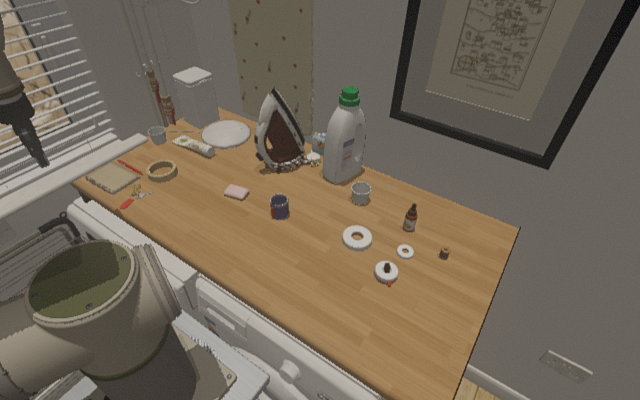

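View pics/side0.png

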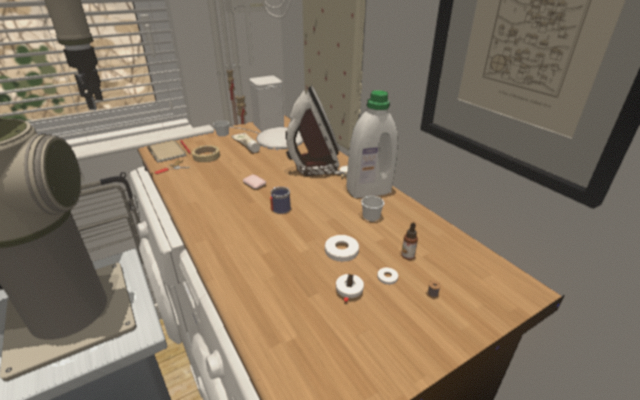

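```bash
cat >> h.py <<'E'
def plan(x,y,z,yaw,n):
    "n identical rows from here to tool-down pose (yaw the short way unless >180)"
    s=sense();R0=Ro.from_euler('xyz',s['tcp_rot'],degrees=True);R1=Ro.from_euler('xyz',[180,0,yaw],degrees=True)
    w=(R0.inv()*R1).as_rotvec()/n
    M=sum((R0*Ro.from_rotvec(w*k)).as_matrix() for k in range(n))
    d=np.array([x,y,z])-s['tool_pos']; t=np.linalg.solve(M,d)/10
    print('n',n,'row',np.round(t,3),np.round(w,4),'|mm|',round(np.linalg.norm(t)*10,1),'deg',round(np.degrees(np.linalg.norm(w)),2))
def st():
    s=sense();print(round(s['time'],2),np.round(s['tool_pos'],1),np.round(s['tcp_rot'],2),'F',np.round(s['ft_force'],1),'gap',round(s['finger_gap'],1),'grip',round(s['grip_force'],1),'q',np.round(s['joint_pos'],0))
E
python3 -c "
from h import *
plan(500,130,250,44,18)"
```

```text
n 18 row [-3.509  1.24  -0.009] [-0.     0.     0.116] |mm| 37.2 deg 6.65
```

```bash
python3 -m handwheel '[[1,-3.5,1.24,0,0,0,0.116],[1,-3.5,1.24,0,0,0,0.116],[1,-3.5,1.24,0,0,0,0.116],[1,-3.5,1.24,0,0,0,0.116],[1,-3.5,1.24,0,0,0,0.116],[1,-3.5,1.24,0,0,0,0.116],[1,-3.5,1.24,0,0,0,0.116],[1,-3.5,1.24,0,0,0,0.116],[1,-3.5,1.24,0,0,0,0.116]]'; python3 -m handwheel '[[1,-3.5,1.24,0,0,0,0.116],[1,-3.5,1.24,0,0,0,0.116],[1,-3.5,1.24,0,0,0,0.116],[1,-3.5,1.24,0,0,0,0.116],[1,-3.5,1.24,0,0,0,0.116],[1,-3.5,1.24,0,0,0,0.116],[1,-3.5,1.24,0,0,0,0.116],[1,-3.5,1.24,0,0,0,0.116],[1,-3.5,1.24,0,0,0,0.116],[1,0,0,0,0,0,0]]'
python3 - <<'E'
from h import *
p=snapshot('wrist');save(p,'w1');st()
print('cam',-np.array(p['R']).T@np.array(p['t']),np.array(p['R'])[2])
for q in ('tin','tin_notch'):
    for r in place_of(p,q)[:3]: print(q,round(r['conf'],2),np.round(r['location'],1),np.round(proj(p,r['location'])))
E
```

```text
time: 1.85
tool_pos: [463.7, 447.5, 248.0]
tcp_rot: [180.0, -0.0, 103.5]
ft_force: [0.8, 0.2, -0.2]
finger_gap: 85.3
grip_force: 0.0
time: 2.68
tool_pos: [498.1, 126.2, 248.0]
tcp_rot: [179.9, 0.2, 43.3]
ft_force: [-1.0, 0.4, 0.4]
finger_gap: 85.2
grip_force: 0.0
2.73 [499.  128.6 248.4] [1.7997e+02 2.0000e-02 4.3680e+01] F [0.6 1.2 1.1] gap 85.6 grip 0.0 q [ 9. -6. 99. -0. 87. 55.]
cam [552.15500076 176.48673009 373.03977318] [-0.21168691 -0.19983683 -0.95668903]
tin 0.77 [543.4 129.6   1.4] [349. 147.]
tin_notch 0.64 [516.  132.9  52.8] [332. 169.]
```

View pics/w1.png

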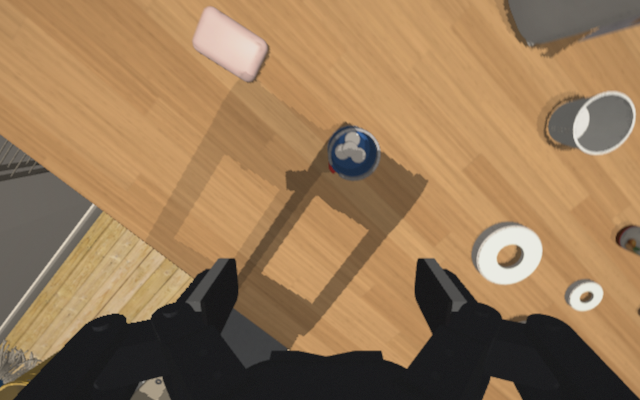

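```bash
cat >> h.py <<'E'
def red(p,c,rad):
    im=p['image'].astype(int);m=(im[...,0]>2*im[...,1])&(im[...,0]>2*im[...,2])&(im[...,0]>60)
    yy,xx=np.nonzero(m);k=np.hypot(xx-c[0],yy-c[1])<rad
    return xx[k],yy[k]
def ell(mask):
    c,_=cv2.findContours(mask.astype(np.uint8),0,1);c=max(c,key=cv2.contourArea);return cv2.fitEllipse(cv2.convexHull(c))
def fitcyl(p,mask,X0,r,zs):
    "fit x,y of a stack of circles (r at heights zs) so its silhouette matches mask"
    from scipy.optimize import minimize
    a=np.linspace(0,2*np.pi,40)
    def sil(q):
        P=np.array([proj(p,[q[0]+rr*np.cos(t),q[1]+rr*np.sin(t),z]) for rr,z in zip(r,zs) for t in a])
        m=np.zeros((1600,2560),np.uint8);cv2.fillConvexPoly(m,cv2.convexHull(((P+.5)*4).astype(np.int32)),1);return cv2.resize(m.astype(np.float32),(640,400),interpolation=cv2.INTER_AREA)
    o=minimize(lambda q:np.abs(sil(q)-mask).sum(),X0,method='Nelder-Mead',options=dict(initial_simplex=[X0,[X0[0]+6,X0[1]],[X0[0],X0[1]+6]],xatol=.1,fatol=.1))
    return o.x,o.fun/mask.sum()
E
python3 - <<'E'
from h import *
p=snapshot('wrist');t=trace(p,'tin')[0];x,y=red(p,(354,153),45)
m=t['pixels'].copy();print(m.sum(),len(x))
q,e=fitcyl(p,m,[546,128],[27,27],[0,60]);print('tin',q,e)
b=back(p,(x.mean(),y.mean()),45);print(b,np.degrees(np.arctan2(q[1]-b[1],q[0]-b[0])),x.mean(),y.mean())
plan(470,-270,200,44,11)
E
```

```text
2322 21
tin [542.17942902 128.30361408] 0.03674095607235142
[513.88910466 132.11510427  45.        ] -7.673124540645712 333.95238095238096 174.42857142857142
n 11 row [-2.738  2.439  0.44 ] [ 0.     -0.0001  0.0001] |mm| 36.9 deg 0.01
```

```bash
python3 -m handwheel '[[1,-2.74,2.44,0.44,0,0,0],[1,-2.74,2.44,0.44,0,0,0],[1,-2.74,2.44,0.44,0,0,0],[1,-2.74,2.44,0.44,0,0,0],[1,-2.74,2.44,0.44,0,0,0],[1,-2.74,2.44,0.44,0,0,0],[1,-2.74,2.44,0.44,0,0,0],[1,-2.74,2.44,0.44,0,0,0],[1,-2.74,2.44,0.44,0,0,0],[1,-2.74,2.44,0.44,0,0,0],[1,-2.74,2.44,0.44,0,0,0],[1,0,0,0,0,0,0]]'; python3 -m handwheel '[[1,0,0,0,0,0,0],[1,0,0,0,0,0,0]]' >/dev/null
python3 - <<'E'
from h import *
p=snapshot('wrist');save(p,'w2');st()
for q in ('outer_cap','inner_lid','lid_knob','lid_lug'):
    for r in place_of(p,q)[:2]: print(q,round(r['conf'],2),np.round(r['location'],1),np.round(proj(p,r['location'])))
for t in trace(p,'outer_cap'):
    m=t['pixels'];yy,xx=np.nonzero(m);print('cap',t['conf'],m.sum(),xx.mean(),yy.mean(),back(p,(xx.mean(),yy.mean()),24))
c=proj(p,[519,-245,20]);x,y=red(p,c,80);print('red',len(x),x.mean(),y.mean(),back(p,(x.mean(),y.mean()),11))
E
```

```text
time: 3.93
tool_pos: [468.7, -275.7, 198.7]
tcp_rot: [180.0, 0.1, 43.9]
ft_force: [0.0, -0.2, -0.7]
finger_gap: 85.4
grip_force: 0.0
4.15 [ 469.9 -269.8  199.8] [-1.7997e+02 -2.0000e-02  4.4100e+01] F [ 0.   0.  -0.1] gap 85.5 grip 0.0 q [-35.   0.  98.   0.  82.  11.]
outer_cap 0.83 [ 621.  -252.3   -4.2] [419.  65.]
outer_cap 0.68 [ 523.2 -241.7   11.9] [342. 131.]
inner_lid 0.77 [ 520.8 -242.8   -1.7] [341. 132.]
inner_lid 0.37 [ 521.8 -240.3   32.7] [341. 132.]
lid_knob 0.63 [ 519.3 -240.6   35.3] [340. 134.]
lid_lug 0.88 [ 501.4 -260.3    4.6] [340. 158.]
cap 0.83 2544 343.28537735849056 131.4886006289308 [ 523.23597839 -242.0361927    24.        ]
cap 0.79 2176 295.99264705882354 13.786764705882353 [ 565.06834382 -141.89519445   24.        ]
cap 0.56 1801 422.5158245419212 61.74680732926152 [ 616.69725117 -250.13926316   24.        ]
red 37 340.9189189189189 166.7027027027027 [ 496.31476381 -266.45964036   11.        ]
```

View pics/w2.png

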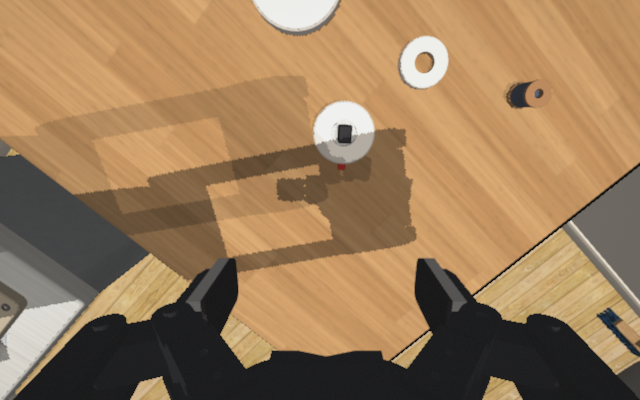

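```bash
python3 - <<'E'
from h import *
p=snapshot('wrist');m=[t['pixels'] for t in trace(p,'outer_cap') if t['pixels'][110:150,318:330].sum()>200][0]
c,_=cv2.findContours(m.astype(np.uint8),0,1);f=np.zeros((400,640),np.uint8);cv2.fillConvexPoly(f,cv2.convexHull(max(c,key=cv2.contourArea)),1)
q,e=fitcyl(p,f.astype(bool),[522,-242],[30,30],[12,24]);print('cap',q,e)
g=p['image'].max(2)
w=np.zeros_like(g);w[115:150,325:362]=1
k=((g<70)&(w>0)).astype(np.uint8);n,l,s,cc=cv2.connectedComponentsWithStats(k);i=1+s[1:,4].argmax();yy,xx=np.nonzero(l==i);print('knob',s[i],cc[i],back(p,cc[i],40))
pts=np.array([back(p,a,44)[:2] for a in zip(xx,yy)],np.float32);print(cv2.minAreaRect(pts))
x,y=red(p,(341,167),25)
for z in (8,11):
    b=back(p,(x.mean(),y.mean()),z);print('lug yaw',z,b,np.degrees(np.arctan2(q[1]-b[1],q[0]-b[0])))
E
```

```text
cap [ 522.3307135  -242.50729601] 0.01883116883116883
knob [338 125  14  18 224] [344.22321429 133.77678571] [ 522.32515606 -243.0059253    40.        ]
((522.5943603515625, -242.68089294433594), (14.995073318481445, 11.700629234313965), 44.11771011352539)
lug yaw 8 [ 496.51365437 -266.8205928     8.        ] 43.2818113781386
lug yaw 11 [ 496.76189442 -266.37283961   11.        ] 43.02663774176269
```

```bash
python3 -c "
from h import *
plan(522.3,-242.6,80,43.5,5)"
```

```text
n 5 row [1.148 0.329 2.403] [ 0.0001 -0.      0.0019] |mm| 26.8 deg 0.11
```

```bash
python3 -m handwheel '[[-0.2,1.15,0.33,2.4,0,0,0.002],[-0.2,1.15,0.33,2.4,0,0,0.002],[-0.2,1.15,0.33,2.4,0,0,0.002],[-0.2,1.15,0.33,2.4,0,0,0.002],[-0.2,1.15,0.33,2.4,0,0,0.002],[-0.2,0,0,0,0,0,0],[-0.2,0,0,0,0,0,0],[-0.2,0,0,0,0,0,0]]' 40
python3 - <<'E'
from h import *
st();plan(522.3,-242.6,44,43.5,3)
p=snapshot('wrist');save(p,'w3')
E
```

```text
time: 5.17
tool_pos: [522.3, -243.6, 81.1]
tcp_rot: [179.9, -0.0, 43.4]
ft_force: [-0.3, -0.5, 0.3]
finger_gap: 34.0
grip_force: 0.0
5.17 [ 522.3 -243.6   81.1] [179.94  -0.    43.44] F [-0.3 -0.5  0.3] gap 34.0 grip 0.0 q [-30.  12.  98.  -0.  70.  16.]
n 3 row [ 0.022 -0.026  1.238] [ 0.0003 -0.     -0.0003] |mm| 12.4 deg 0.03
```

View pics/w3.png

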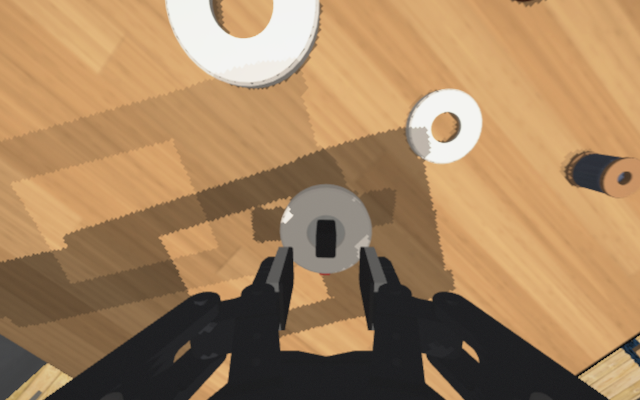

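Knob at (326,238), centred between the finger tips (~283 and ~371), with no other object in the way. Descend and grip.

```bash
python3 -m handwheel '[[-0.2,0,0,1.2,0,0,0],[-0.2,0,0,1.2,0,0,0],[-0.2,0,0,1.2,0,0,0],[-0.2,0,0,0,0,0,0],[-1,0,0,0,0,0,0],[-1,0,0,0,0,0,0],[-1,0,0,0,0,0,0],[-1,0,0,0,0,0,0],[-1,0,0,0,0,0,0],[-1,0,0,0,0,0,0]]' 50
python3 -c "
from h import *
st()"
```

```text
time: 6.05
tool_pos: [522.2, -243.2, 44.0]
tcp_rot: [180.0, -0.0, 43.4]
ft_force: [-0.1, 0.9, -2.4]
finger_gap: 10.7
grip_force: 51.8
6.05 [ 522.2 -243.2   44. ] [179.99  -0.    43.42] F [-0.1  0.9 -2.4] gap 10.7 grip 51.8 q [-30.  15.  99.   0.  66.  17.]
```

```bash
python3 -m handwheel '[[-1,0,0,-0.4,0,0,0],[-1,0,0,-0.8,0,0,0],[-1,0,0,-1.6,0,0,0],[-1,0,0,-2,0,0,0],[-1,0,0,-2,0,0,0],[-1,0,0,-2,0,0,0],[-1,0,0,-2,0,0,0],[-1,0,0,-2,0,0,0],[-1,0,0,-1.2,0,0,0],[-1,0,0,-0.6,0,0,0],[-1,0,0,0,0,0,0]]'
python3 - <<'E'
from h import *
st();plan(500,100,190,-9,18)
E
```

```text
time: 6.97
tool_pos: [523.0, -243.7, 191.9]
tcp_rot: [179.8, -0.1, 43.4]
ft_force: [-0.7, 0.2, -1.9]
finger_gap: 10.6
grip_force: 51.9
6.97 [ 523.  -243.7  191.9] [ 1.7982e+02 -5.0000e-02  4.3420e+01] F [-0.7  0.2 -1.9] gap 10.6 grip 51.9 q [-30.   6.  93.  -0.  81.  17.]
n 18 row [ 0.508 -1.916  0.008] [ 0.0001 -0.0001  0.0508] |mm| 19.8 deg 2.91
```

```bash
python3 -m handwheel '[[-1,0.25,-0.95,0,0,0,0.025],[-1,0.51,-1.92,0,0,0,0.051],[-1,0.51,-1.92,0,0,0,0.051],[-1,0.51,-1.92,0,0,0,0.051],[-1,0.51,-1.92,0,0,0,0.051],[-1,0.51,-1.92,0,0,0,0.051],[-1,0.51,-1.92,0,0,0,0.051],[-1,0.51,-1.92,0,0,0,0.051],[-1,0.51,-1.92,0,0,0,0.051],[-1,0.51,-1.92,0,0,0,0.051],[-1,0.51,-1.92,0,0,0,0.051],[-1,0.51,-1.92,0,0,0,0.051]]'
python3 -m handwheel '[[-1,0.51,-1.92,0,0,0,0.051],[-1,0.51,-1.92,0,0,0,0.051],[-1,0.51,-1.92,0,0,0,0.051],[-1,0.51,-1.92,0,0,0,0.051],[-1,0.51,-1.92,0,0,0,0.051],[-1,0.51,-1.92,0,0,0,0.051],[-1,0.25,-0.95,0,0,0,0.025],[-1,-1.2,-1.1,0,0,0,0],[-1,-1.2,-1.1,0,0,0,0],[-1,0,0,0,0,0,0],[-1,0,0,0,0,0,0]]'
python3 - <<'E'
from h import *
st();p=snapshot('wrist');save(p,'w4')
for q in ('tin','tin_notch'):
    for r in place_of(p,q)[:2]: print(q,round(r['conf'],2),np.round(r['location'],1),np.round(proj(p,r['location'])))
E
```

```text
time: 7.97
tool_pos: [469.5, -23.0, 188.3]
tcp_rot: [-180.0, 0.1, 9.7]
ft_force: [0.2, -0.5, -2.0]
finger_gap: 10.7
grip_force: 51.8
time: 8.88
tool_pos: [478.6, 126.9, 188.5]
tcp_rot: [180.0, 0.1, -9.0]
ft_force: [0.2, 0.4, -2.3]
finger_gap: 10.3
grip_force: 51.9
8.88 [478.6 126.9 188.5] [ 1.7995e+02  1.2000e-01 -9.0400e+00] F [ 0.2  0.4 -2.3] gap 10.3 grip 51.9 q [  9.  -7. 106.  -0.  81. 108.]
tin 0.85 [545.3 130.2   2.6] [312. 123.]
```

View pics/w4.png

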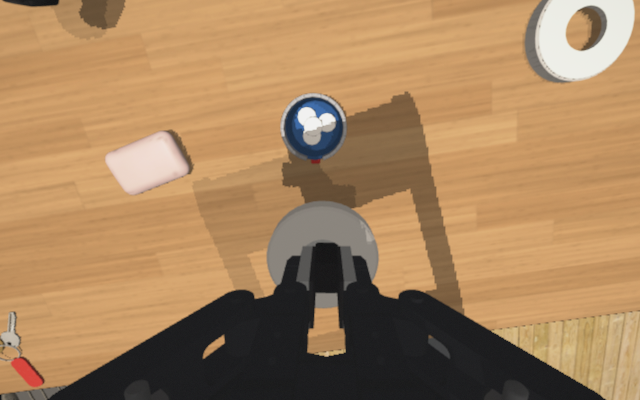

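```bash
python3 - <<'E'
from h import *
p=snapshot('wrist');st()
m=trace(p,'tin')[0]['pixels'];q,e=fitcyl(p,m,[545,129],[27,27],[0,60]);print('tin',q,e)
im=p['image'].astype(int)
r=((im.max(2)>60)&(im.max(2)-im.min(2)<45));w=np.zeros(r.shape,bool);w[80:170,265:360]=1
# red centre
x,y=red(p,(317,162),20);print('red',len(x),x.mean(),y.mean())
for z in (40,46):
    b=back(p,(x.mean(),y.mean()),z);print(b,np.degrees(np.arctan2(q[1]-b[1],q[0]-b[0])))
# rim circle score: steel/dark pixels along projected rim
crop=p['image'][80:180,255:375,::-1];crop=cv2.resize(crop,None,fx=5,fy=5,interpolation=cv2.INTER_CUBIC)
for X,rr,z,col in ((q,27,60,(0,255,0)),(q,24,60,(0,255,255))):
    pts=np.array([(proj(p,[X[0]+rr*np.cos(a),X[1]+rr*np.sin(a),z])-[255,80]+.5)*5 for a in np.linspace(0,6.283,60)]).astype(int);cv2.polylines(crop,[pts],True,col,1)
cv2.imwrite('pics/c4.png',crop)
# cap bias
g=(im.min(2)>85)&(im.max(2)-im.min(2)<25)
s=sense()['tool_pos']
for z in (24,12): print('cap edge px (pred) top/left/right', [np.round(proj(p,[s[0]+30*np.cos(a),s[1]+30*np.sin(a),s[2]-44+z]),1) for a in np.radians([-9,81,-99])])
row=im[232];print('row232',np.nonzero(g[232,255:395])[0][[0,-1]]+255); col=np.nonzero(g[190:260,323])[0];print('col',col[0]+190)
E
```

```text
9.08 [479.7 126.  189.5] [ 1.7998e+02  2.0000e-02 -9.1600e+00] F [ 0.1 -0.6 -1.6] gap 10.7 grip 51.9 q [  9.  -7. 106.  -0.  81. 108.]
tin [542.66885547 127.48033629] 0.04438432290143317
red 29 314.44827586206895 162.75862068965517
[512.67418241 130.96634296  40.        ] -6.629223850217602
[513.54899439 130.59116489  46.        ] -6.097691223331315
cap edge px (pred) top/left/right [array([325., 206.]), array([268.4, 260.4]), array([381.9, 260.2])]
cap edge px (pred) top/left/right [array([325.1, 199.5]), array([272.3, 250.6]), array([378.2, 250.4])]
row232 [274 370]
col 201
```

View pics/c4.png

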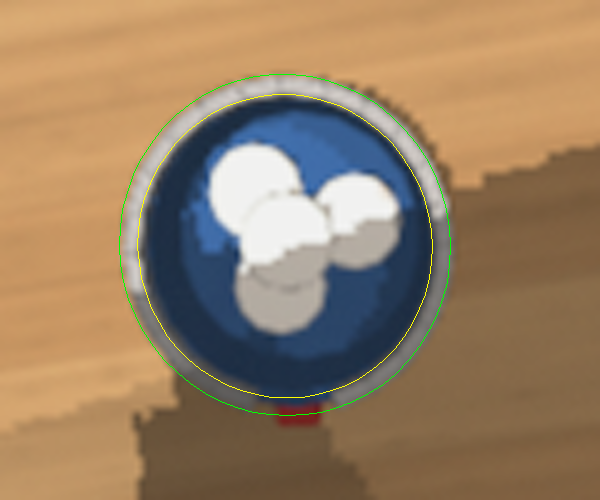

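```bash
python3 -c "
from h import *
plan(542.2,127.7,130,-6.4,6)"
```

```text
n 6 row [ 1.027 -0.173  0.994] [ 0.      0.     -0.0081] |mm| 14.4 deg 0.46
```

```bash
python3 -m handwheel '[[-1,1.03,-0.17,1,0,0,-0.008],[-1,1.03,-0.17,1,0,0,-0.008],[-1,1.03,-0.17,1,0,0,-0.008],[-1,1.03,-0.17,1,0,0,-0.008],[-1,1.03,-0.17,1,0,0,-0.008],[-1,1.03,-0.17,0.95,0,0,-0.008],[-1,0,0,0,0,0,0],[-1,0,0,0,0,0,0],[-1,0,0,0,0,0,0]]'
python3 - <<'E'
from h import *
st();plan(542.2,127.7,110,-6.4,3)
p=snapshot('wrist');save(p,'w5')
p=snapshot('side');cv2.imwrite('pics/s5.png',cv2.resize(p['image'][110:250,200:360,::-1],None,fx=4,fy=4))
E
```

```text
time: 9.88
tool_pos: [542.1, 127.9, 130.7]
tcp_rot: [180.0, 0.0, -6.4]
ft_force: [-0.3, -0.8, -1.5]
finger_gap: 10.6
grip_force: 51.8
9.88 [542.1 127.9 130.7] [ 1.80e+02  1.00e-02 -6.41e+00] F [-0.3 -0.8 -1.5] gap 10.6 grip 51.8 q [  8.   6. 100.   0.  75. 104.]
n 3 row [0.004 0.005 0.689] [ 0.      0.0001 -0.0001] |mm| 6.9 deg 0.01
```

View pics/s5.png

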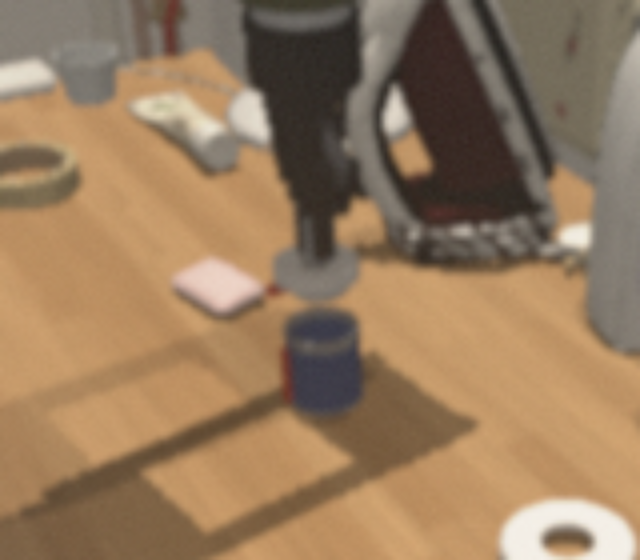

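The side view shows the lid level above the tin, at crop (316,270) over (322,330), with its red lug on the same side as the rib at (288,372). Lower it in small steps.

```bash
python3 -m handwheel '[[-1,0,0,0.8,0,0,0],[-1,0,0,0.7,0,0,0],[-1,0,0,0.5,0,0,0],[-1,0,0,0.4,0,0,0],[-1,0,0,0.3,0,0,0],[-1,0,0,0.2,0,0,0],[-1,0,0,0,0,0,0]]'
python3 -m handwheel '[[-1,0,0,0.2,0,0,0],[-1,0,0,0.2,0,0,0],[-1,0,0,0,0,0,0]]'
```

```text
time: 10.57
tool_pos: [541.8, 128.1, 100.7]
tcp_rot: [180.0, 0.1, -6.4]
ft_force: [-0.0, -0.3, -1.4]
finger_gap: 10.4
grip_force: 51.8
time: 10.82
tool_pos: [542.1, 128.1, 97.1]
tcp_rot: [180.0, 0.0, -6.4]
ft_force: [-0.3, 0.5, -2.9]
finger_gap: 10.8
grip_force: 51.8
```

```bash
python3 -m handwheel '[[-1,0,0,0.15,0,0,0],[-1,0,0,0.15,0,0,0],[-1,0,0,0,0,0,0]]'
python3 -m handwheel '[[-1,0,0,0.1,0,0,0],[-1,0,0,0.1,0,0,0],[-1,0,0,0,0,0,0]]'
```

```text
time: 11.07
tool_pos: [542.1, 128.1, 94.1]
tcp_rot: [180.0, 0.0, -6.4]
ft_force: [0.0, -0.4, -2.2]
finger_gap: 11.0
grip_force: 51.8
time: 11.32
tool_pos: [542.1, 128.1, 92.2]
tcp_rot: [180.0, 0.0, -6.4]
ft_force: [0.5, 0.1, -1.8]
finger_gap: 10.5
grip_force: 51.8
```

```bash
python3 -m handwheel '[[-1,0,0,0.05,0,0,0],[-1,0,0,0.05,0,0,0],[-1,0,0,0,0,0,0]]';python3 -m handwheel '[[-1,0,0,0.05,0,0,0],[-1,0,0,0,0,0,0],[-1,0,0,0,0,0,0]]'
```

```text
time: 11.57
tool_pos: [542.3, 128.1, 91.6]
tcp_rot: [-180.0, -0.0, -6.4]
ft_force: [-1.3, -1.2, 0.1]
finger_gap: 10.8
grip_force: 52.0
time: 11.82
tool_pos: [542.4, 128.1, 91.5]
tcp_rot: [-180.0, -0.0, -6.4]
ft_force: [-3.3, 0.1, 6.3]
finger_gap: 10.8
grip_force: 52.7
```

```bash
python3 -m handwheel '[[-0.6,0,0,0,0,0,0],[-0.4,0,0,0,0,0,0],[-0.3,0,0,0,0,0,0],[-0.3,0,0,0,0,0,0],[-0.3,0,0,0,0,0,0],[-0.3,0,0,0,0,0,0]]' 30; python3 -m handwheel '[[-0.3,0,0,-0.5,0,0,0],[-0.3,0,0,-1,0,0,0],[-0.3,0,0,-1.5,0,0,0],[-0.3,0,0,-2,0,0,0],[0.5,0,0,-2,0,0,0],[1,-1,0,-2,0,0,0],[1,-1.5,0,0,0,0,0],[1,-1.5,0,0,0,0,0],[1,0,0,0,0,0,0],[1,0,0,0,0,0,0],[1,0,0,0,0,0,0]]'
python3 - <<'E'
from h import *
st();p=snapshot('wrist');save(p,'w6')
s=trace(p,'outer_cap')
c=proj(p,[542.5,128,72]);print(c)
for t in s:
    m=t['pixels']
    if m[int(c[1])-30:int(c[1])+30,int(c[0])-30:int(c[0])+30].sum()>300:
        k,_=cv2.findContours(m.astype(np.uint8),0,1);f=np.zeros((400,640),np.uint8);cv2.fillConvexPoly(f,cv2.convexHull(max(k,key=cv2.contourArea)),1)
        print(fitcyl(p,f.astype(bool),[542,128],[30,30],[60,72]));break
x,y=red(p,c,120);print('red',len(x),x.mean(),y.mean(),proj(p,[515,131,57]))
E
```

```text
time: 12.32
tool_pos: [542.2, 128.1, 90.8]
tcp_rot: [180.0, 0.0, -6.4]
ft_force: [-0.7, 0.3, -0.6]
finger_gap: 29.7
grip_force: 0.0
time: 13.23
tool_pos: [503.1, 132.5, 181.5]
tcp_rot: [-180.0, -0.1, -6.4]
ft_force: [-0.6, 0.1, 0.4]
finger_gap: 85.5
grip_force: 0.0
13.23 [503.1 132.5 181.5] [-1.7999e+02 -7.0000e-02 -6.3700e+00] F [-0.6  0.1  0.4] gap 85.5 grip 0.0 q [  9.  -3. 103.  -0.  80. 105.]
[325.73072244 160.83103251]
(array([542.62274353, 129.23433223]), np.float64(0.017005905927019616))
red 27 326.0 200.0 [325.84144962 190.85963142]
```

View pics/w6.png

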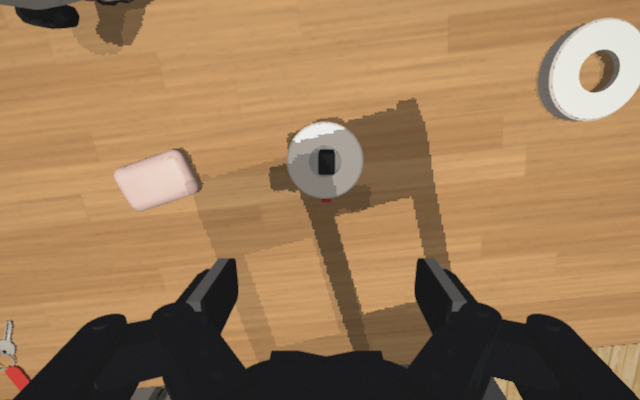

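```bash
python3 -c "
from h import *
plan(542.5,128.5,120,-6.4,5)"
```

```text
n 5 row [ 0.792 -0.01   1.22 ] [ 0.     -0.0001  0.0001] |mm| 14.5 deg 0.0
```

```bash
python3 -m handwheel '[[1,0.79,-0.01,1.22,0,0,0],[1,0.79,-0.01,1.22,0,0,0],[1,0.79,-0.01,1.22,0,0,0],[1,0.79,-0.01,1.22,0,0,0],[1,0.79,-0.01,1.22,0,0,0],[1,0,0,1.5,0,0,0],[1,0,0,1.5,0,0,0],[1,0,0,1.2,0,0,0],[1,0,0,0.8,0,0,0],[1,0,0,0.5,0,0,0],[1,0,0,0,0,0,0],[1,0,0,0,0,0,0]]' 30
python3 - <<'E'
from h import *
st();p=snapshot('wrist');save(p,'w7')
E
```

```text
time: 14.33
tool_pos: [542.0, 128.7, 65.1]
tcp_rot: [-180.0, -0.0, -6.4]
ft_force: [-0.6, 0.1, 0.0]
finger_gap: 85.4
grip_force: 0.0
14.33 [542.  128.7  65.1] [-1.80e+02 -1.00e-02 -6.37e+00] F [-0.6  0.1  0. ] gap 85.4 grip 0.0 q [  8.  10. 102.  -0.  68. 104.]
```

View pics/w7.png

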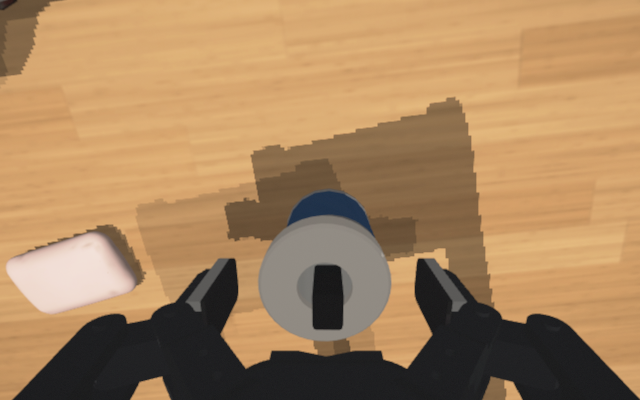

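The cap (x 259–391) is centred between the pads (237 and 416). Close gently.

```bash
python3 -m handwheel '[[0.7,0,0,0,0,0,0],[0.5,0,0,0,0,0,0],[0.4,0,0,0,0,0,0],[0.3,0,0,0,0,0,0],[0.2,0,0,0,0,0,0],[0.2,0,0,0,0,0,0],[0.2,0,0,0,0,0,0]]' 25; python3 -m handwheel '[[0.2,0,0,-0.1,0,0,0],[0.2,0,0,-0.2,0,0,0],[0.2,0,0,-0.2,0,0,0],[0.2,0,0,-0.2,0,0,0],[0.2,0,0,0,0,0,0]]'
python3 -c "
from h import *
st();p=snapshot('side');save(p,'s7')
cv2.imwrite('pics/s7.png',cv2.resize(p['image'][130:240,210:350,::-1],None,fx=4,fy=4))"
```

```text
time: 14.97
tool_pos: [542.4, 128.8, 66.0]
tcp_rot: [-180.0, -0.1, -6.4]
ft_force: [-1.8, 0.4, 6.1]
finger_gap: 59.3
grip_force: 26.4
time: 15.38
tool_pos: [542.0, 128.7, 72.4]
tcp_rot: [-180.0, -0.0, -6.4]
ft_force: [0.0, -0.6, -0.5]
finger_gap: 59.3
grip_force: 27.0
15.38 [542.  128.7  72.4] [-1.7999e+02 -3.0000e-02 -6.3700e+00] F [ 0.  -0.6 -0.5] gap 59.3 grip 27.0 q [  8.  10. 102.  -0.  68. 104.]
```

Gripped at 59.3 mm, and the load matches the cap alone. Lift on.

```bash
python3 -m handwheel '[[0.2,0,0,-0.4,0,0,0],[0.2,0,0,-0.6,0,0,0],[0.2,0,0,-0.8,0,0,0],[0.2,0,0,-1,0,0,0],[0.2,0,0,-1,0,0,0],[0.2,0,0,-1,0,0,0],[0.2,0,0,-1,0,0,0],[0.2,0,0,-1,0,0,0],[0.2,0,0,-1,0,0,0],[0.2,0,0,-0.8,0,0,0],[0.2,0,0,-0.6,0,0,0],[0.2,0,0,-0.2,0,0,0]]'; python3 -m handwheel '[[0.2,0,0,0,0,0,0],[0.2,0,0,0,0,0,0],[0.2,0,0,0,0,0,0],[0.2,0,0,0,0,0,0]]'
python3 -c "
from h import *
st();p=snapshot('side')
cv2.imwrite('pics/s8.png',cv2.resize(p['image'][110:240,210:350,::-1],None,fx=4,fy=4))
for q in ('inner_lid','lid_lug','outer_cap','tin_notch'):
    for r in place_of(p,q)[:2]: print(q,round(r['conf'],2),np.round(r['location'],1))"
```

```text
time: 16.43
tool_pos: [542.4, 128.8, 167.4]
tcp_rot: [-180.0, -0.1, -6.4]
ft_force: [-0.3, 0.4, -0.3]
finger_gap: 58.9
grip_force: 27.0
time: 16.77
tool_pos: [541.3, 128.6, 165.1]
tcp_rot: [180.0, 0.1, -6.4]
ft_force: [0.8, 0.9, 0.4]
finger_gap: 59.1
grip_force: 27.0
16.77 [541.3 128.6 165.1] [ 1.7998e+02  7.0000e-02 -6.3700e+00] F [0.8 0.9 0.4] gap 59.1 grip 27.0 q [  8.   4.  98.  -0.  78. 104.]
inner_lid 0.51 [542.8 127.6  50.8]
lid_lug 0.8 [516.3 133.2  49.8]
outer_cap 0.72 [542.6 125.7 160.4]
outer_cap 0.63 [ 5.864e+02 -1.160e+02 -5.000e-01]
tin_notch 0.8 [516.9 130.3  50.3]
tin_notch 0.26 [528.8 303.9   1.6]
```

View pics/s8.png

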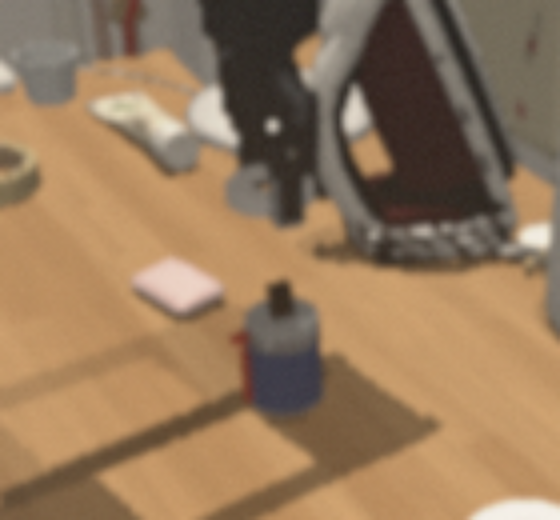

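The cap is held level at crop (265,185). The inner lid sits level in the tin at (283,325), with its lug at (240,340) directly above the rib at (248,372).

```bash
python3 -c "
from bench import hand_in
print(hand_in())"
```

```text
the job is handed in; nothing more can be done
None
```

Job handed in at about 17 s: the inner lid looks fully home in the tin with its lug in the notch, and the white cap is held level in the gripper about 10 cm above where it sat; `hand_in` returned no verdict, so the pass itself is not confirmed.

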